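# Zero the decade resistance box by fingertip

## Robot

A 7-joint arm with a two-finger parallel gripper is mounted at the origin on the work surface. World frame = base frame: x ahead of the robot, y to its left, z up, the work surface at z = 0. Lengths are in m, angles in rad, forces in N, time in s.
With the tool pointing down it reaches from about 0.425 to 0.875 m from the base axis. Payload 4.7 kg.
Tool frame: the origin (TCP) lies at the very end of the fingers, on their centre line; the grasp point (between the pads) lies env.grasp_offset behind it (env.grasp_offset is the distance from the TCP to the grasp point, in m); z points along the fingers, y is the direction in which the jaws open and shut (so a half turn about z gives the same grasp; the last joint's range is limited). The gripper opens to 85 mm and grips with 20 to 120 N. Pads are 22 mm wide; open, the fingers measure 114 mm over their backs; the gripper's body (76 mm by 85 mm) begins 54 mm behind the grasp point. The pads swing forward as they close: fully open they stand 13 mm farther back than shut.
Start: joints at [1.139, 0.321, -0.07, 1.45, 0.023, 1.371, -0.057], TCP at [0.28, -0.587, 0.231] pointing down, gripper open.
Joint ranges: [-2.86, 2.86], [-0.3, 2.09], [-1.38, 1.24], [0.06, 2.45], [-1.56, 4.7], [0.09, 2.05], [-2.69, 2.69]. Speed limits (rad/s): [2.57, 2.57, 3.14, 3.14, 3.14, 3.14, 3.14].

## Interface

Orientations are given as a rotation vector (axis times angle).
In Python, from station import observe, optics, finish_job, env gives the robot as it stands. The module is installed in compiled form; this text tells all that it offers.
- The arm moves only by the shell command python3 -m inch 'ROWS' [FORCE]. ROWS is JSON, a list of rows, each a list of 7 numbers: the shift along the tool's x, y, z in cm, then the turn, a rotation vector about the tool's x, y, z in rad, then the closure in counts, from 0 (fully open) to 255 (shut). In form: [[x, y, z, rx, ry, rz, gripper], ...]. A call has 1 to 12 rows; each row shifts and turns the commanded pose from where the row before left it, along the tool's axes as they then stand; what a row does not reach is not made up. A row lasts 1/10 s, in which the tool goes at most 50 mm and 8.59 degrees, less where a joint would pass 70% of its speed; a pose out of reach is approached as far as the arm can. A call is refused whole if a number of a shift passes 5 or a number of a turn 0.15, either way. A call with a gripper value outside its range is refused whole. The fingers move at their own pace and stop on an object; FORCE is the grip in N (left out, the last holds). Time passes only in rows, so rows that do not move let the fingers close. It gives the time, the measured TCP pose, the force and the opening at its end, in the units of the state.
- observe(): the state, without advancing time (a new reading comes with each control period).
- optics.get_image(name): name is "scene" or "top" or "wrist"; returns the picture (400x640x3 uint8, blue, green, red); there is no depth.
- optics.calibration(name): a dict with "intrinsics" (3x3 intrinsics, pixels), "k1" (the pictures are not rectified: a ray, as slopes to the right and down, at radius r is drawn at 1 + k1 r^2 times it, then the intrinsics apply), "origin" and "attitude" of the camera in the world; the wrist camera has in their place "T_tool_cam" (4x4, takes a point from camera to tool coordinates, whose origin is the TCP and whose axes are the flange's). Camera axes: x right, y down, z forward; pixel columns grow to the right and rows downward; lengths in m; the calibration is good to about 2 mm. A picture is of the moment at which its call begins: read the wrist's pose just before it. calibration takes no time and is no camera call.
- finish_job(): hands the job in, once; it reports no verdict.
The state is a dict: "t": time; "joint_positions": joint angles; "dq": joint speeds; "tau": joint torques, N m; "tool_pos": TCP position; "tcp_rot": TCP orientation; "contact_force": force on the tool from outside, world axes, zero at the start; "moment": the same for the moment, N m; "width": finger opening in m.
Only numpy, scipy, OpenCV 4.12 (cv2) and the standard library are available. Lean on these libraries where they do the work, as an engineer would, in place of code of your own. Each camera call takes 0.05 s, during which the arm holds its last target.

## Task

Zero the decade resistance box: on each dial whose white pointer is not on the long zero mark, roll the knurled knob round with a fingertip until it clicks into the zero detent, so that all four pointers stand at zero. Do not pinch or grip any knob between the fingers, and leave the can, screwdriver, tape roll and jar around the box undisturbed.

Things in the scene. Friction and masses are not known exactly. Their poses are not given: they have to be found in the camera images.
- decade_box: Decade resistance box: grey steel case on rubber feet, 126 mm (its x) by 366 mm (its y), level top panel 80 mm above the bench; heavy, does not move. Origin: centre of its underside; x points to its far long side (roughly away from the robot), y along the box to the end with three small binding posts (at y = +155 mm, x = -19 to +46, up to 22 mm high), z up.
- panel_center (a point): Centre of the box's bare-aluminium top panel, 80 mm above the bench, axes as decade_box. Four identical dials stand in a row at y = +85, +13, -59 and -131 mm, x = 0. Around each, ten black ticks 36 deg apart; the long heavy tick (15 mm long, on the dial's +x side, away from the robot) is zero.
- knob_1 (a joint): Knob angle, rad: 0 with its pointer on the zero mark, growing clockwise seen from above. No end stops; spring detents every 36 deg (0.628 rad), where it rests. 0.05 N m (2.5 N along the rim; rubbed by a dry fingertip pressing 8 to 15 N it follows without slip) breaks it out; well past half-way it snaps by itself into the next when let go. Starts at zero or up to two clicks off it, either way.
- knob_1_top (a point): Centre of the knob's flat top, on its axis, 110 mm above the bench. Black knob: knurled rim 44 mm in diameter, 88 to 110 mm above the bench, over a skirt 52 mm in diameter, 83 to 88 mm; a white pointer line runs over top, rim and skirt. Which of the four places in the row this knob has differs from run to run.
- knob_2 (a joint): Knob angle, rad: 0 with its pointer on the zero mark, growing clockwise seen from above. No end stops; spring detents every 36 deg (0.628 rad), where it rests. 0.05 N m (2.5 N along the rim; rubbed by a dry fingertip pressing 8 to 15 N it follows without slip) breaks it out; well past half-way it snaps by itself into the next when let go. Starts at zero or up to two clicks off it, either way.
- knob_2_top (a point): Centre of the knob's flat top, on its axis, 110 mm above the bench. Black knob: knurled rim 44 mm in diameter, 88 to 110 mm above the bench, over a skirt 52 mm in diameter, 83 to 88 mm; a white pointer line runs over top, rim and skirt. Which of the four places in the row this knob has differs from run to run.
- knob_3 (a joint): Knob angle, rad: 0 with its pointer on the zero mark, growing clockwise seen from above. No end stops; spring detents every 36 deg (0.628 rad), where it rests. 0.05 N m (2.5 N along the rim; rubbed by a dry fingertip pressing 8 to 15 N it follows without slip) breaks it out; well past half-way it snaps by itself into the next when let go. Starts at zero or up to two clicks off it, either way.
- knob_3_top (a point): Centre of the knob's flat top, on its axis, 110 mm above the bench. Black knob: knurled rim 44 mm in diameter, 88 to 110 mm above the bench, over a skirt 52 mm in diameter, 83 to 88 mm; a white pointer line runs over top, rim and skirt. Which of the four places in the row this knob has differs from run to run.
- knob_4 (a joint): Knob angle, rad: 0 with its pointer on the zero mark, growing clockwise seen from above. No end stops; spring detents every 36 deg (0.628 rad), where it rests. 0.05 N m (2.5 N along the rim; rubbed by a dry fingertip pressing 8 to 15 N it follows without slip) breaks it out; well past half-way it snaps by itself into the next when let go. Starts at zero or up to two clicks off it, either way.
- knob_4_top (a point): Centre of the knob's flat top, on its axis, 110 mm above the bench. Black knob: knurled rim 44 mm in diameter, 88 to 110 mm above the bench, over a skirt 52 mm in diameter, 83 to 88 mm; a white pointer line runs over top, rim and skirt. Which of the four places in the row this knob has differs from run to run.
- spray_can: Bystander, not to be disturbed: contact-cleaner can, 52 mm in diameter, 142 mm tall, upright on the bench past the binding-post end of the box. Origin: centre of its underside.
- screwdriver: Bystander, not to be disturbed: black-handled screwdriver 190 mm long lying on the bench in front of the box (robot's side). Origin: underside, x towards the blade tip.
- tape_roll: Bystander, not to be disturbed: black roll of tape lying flat, 90 mm in diameter, 19 mm high, on the bench past the other end of the box. Origin: centre of its underside.
- screw_jar: Bystander, not to be disturbed: clear jar with grey cap, 48 mm in diameter, 62 mm tall, on the bench behind the box. Origin: centre of its underside.

How it is judged:
By the outcome, as a careful person would: the job done as asked, in the order asked, and still so for the second after the job is handed in, with the robot touching nothing.
It also fails if it takes over 58 s, if anything falls off the work surface, if the arm or the gripper's body presses on something with over 40 N, if the wrist force passes 120 N, or if a joint passes its speed limit or range.

## Working session

There is one attempt and no reset: what is moved stays moved. The work goes in short steps, Python scripts to look and compute and a shell command to move; the robot and the scene stay as the last step left them, time stands still between calls to the robot, and variables do not carry over. Pictures are saved under pics/ and viewed, and the job is handed in when it is done.

```bash
mkdir -p pics; ls; python3 - <<'E'
from station import observe, optics, env
import cv2, numpy as np
print(observe()); print(env.grasp_offset)
for n in ["scene","top","wrist"]:
    print(n, optics.calibration(n))
for n in ["scene","top"]:
    cv2.imwrite(f"pics/{n}0.png", optics.get_image(n))
E
```

```text
pics
{'t': 0.0, 'joint_positions': array([ 1.13908979,  0.32179689, -0.07009919,  1.45167998,  0.02257962,
        1.37078024, -0.05693577]), 'dq': array([-2.16747143e-04,  2.86490515e-04, -3.59694528e-04,  4.24103074e-05,
        2.08246916e-04, -1.28911017e-04, -3.97780453e-04]), 'tau': array([ 5.34981627e-04, -4.93573451e+01, -3.81857045e-01, -3.14332151e+01,
        1.30931431e-02,  1.14205552e-02,  3.99260580e-05]), 'tool_pos': array([ 0.28001062, -0.58600297,  0.23023805]), 'tcp_rot': array([-3.06209879e+00, -6.94092831e-01,  7.63962461e-04]), 'contact_force': array([-0.4065414 ,  1.24542289, -0.46262217]), 'moment': array([-0.00353394, -0.04522341,  0.02082838]), 'width': 0.08532237447705684}
0.0187
scene {'intrinsics': array([[388.37793925,   0.        , 317.96597191],
       [  0.        , 388.37793925, 197.35791826],
       [  0.        ,   0.        ,   1.        ]]), 'k1': -0.08622709920222422, 'origin': array([1.16770754, 0.0215947 , 0.8930595 ]), 'attitude': array([-1.81526558, -1.86843752,  0.64425108])}
top {'intrinsics': array([[513.66127273,   0.        , 312.47470396],
       [  0.        , 513.66127273, 199.65419601],
       [  0.        ,   0.        ,   1.        ]]), 'k1': -0.0707243737798635, 'origin': array([0.37360259, 0.0218607 , 1.17084388]), 'attitude': array([-2.12467567,  2.16121562, -0.15386567])}
wrist {'intrinsics': array([[337.6784933 ,   0.        , 323.12394331],
       [  0.        , 337.6784933 , 197.48279667],
       [  0.        ,   0.        ,   1.        ]]), 'k1': -0.06723041229039092, 'T_tool_cam': array([[-1.25716954e-03, -9.54789841e-01, -2.97278959e-01,
         7.66802279e-02],
       [ 9.99998203e-01, -1.62207036e-03,  9.80792663e-04,
         8.38027827e-04],
       [-1.41865826e-03, -2.97277192e-01,  9.54790165e-01,
        -1.43192690e-01],
       [ 0.00000000e+00,  0.00000000e+00,  0.00000000e+00,
         1.00000000e+00]])}
```

View pics/scene0.png

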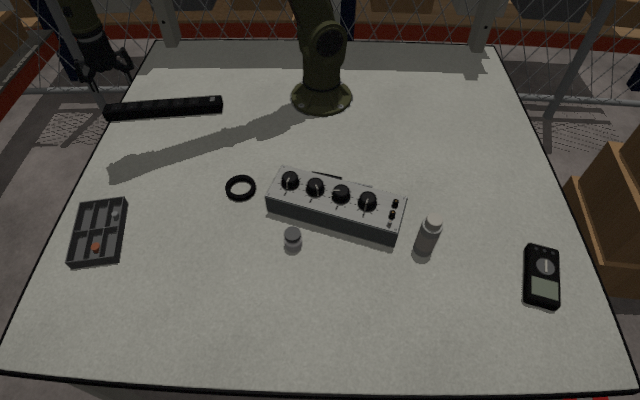

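View pics/top0.png

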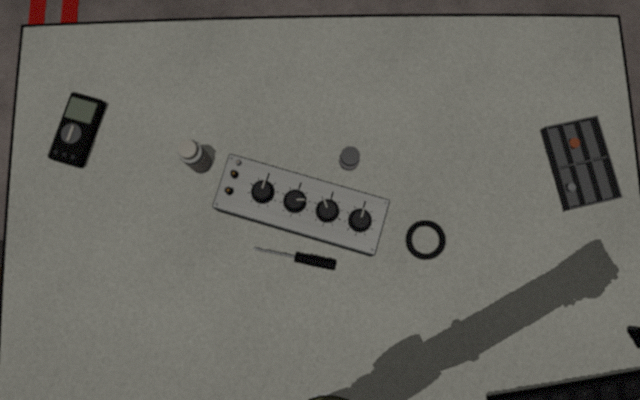

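```bash
cat > h.py <<'E'
import numpy as np, cv2
from scipy.spatial.transform import Rotation as R
from station import observe, optics
def campose(n, st=None):
    c=optics.calibration(n)
    if n!="wrist": return c,R.from_rotvec(c["attitude"]).as_matrix(),np.array(c["origin"])
    T=np.eye(4);T[:3,:3]=R.from_rotvec(st["tcp_rot"]).as_matrix();T[:3,3]=st["tool_pos"]
    T=T@c["T_tool_cam"];return c,T[:3,:3],T[:3,3]
def D(c): return np.array([c["k1"],0,0,0,0.])
def ray(n,px,z,st=None):
    c,A,o=campose(n,st)
    p=cv2.undistortPoints(np.array(px,float).reshape(-1,1,2),c["intrinsics"],D(c)).reshape(-1,2)
    d=np.c_[p,np.ones(len(p))]@A.T
    return o+d*((z-o[2])/d[:,2:])
def proj(n,P,st=None):
    c,A,o=campose(n,st)
    q=(np.array(P,float).reshape(-1,3)-o)@A
    return cv2.projectPoints(q,np.zeros(3),np.zeros(3),c["intrinsics"],D(c))[0].reshape(-1,2)
E
python3 - <<'E'
from h import *
im=cv2.imread("pics/top0.png")
crop=im[140:270,170:400]
cv2.imwrite("pics/topcrop.png",cv2.resize(crop,None,fx=3.4,fy=3.4,interpolation=cv2.INTER_CUBIC)[:, :800])
g=cv2.cvtColor(im,cv2.COLOR_BGR2GRAY)
print(g[180:240:6,205:400:12])
m=np.zeros_like(g); m[150:260,205:395]=(g[150:260,205:395]<60)*255
n,l,s,cc=cv2.connectedComponentsWithStats(m)
for i in range(1,n):
    if s[i,4]>40: print(s[i],cc[i],ray("top",cc[i],0.1)[0])
E
```

```text
[[116 114 114 116 118  86 121 118 119 116 108 118 117 113 120 113 117]
 [110 112  94 119  37  39 117 114 106 118 119 108 117 118 119 120 116]
 [117  96  14 117  18  35  98  21  35 120 115 116 118  94 115 115 115]
 [116 114 114 117  50  25 119  32  76 117 108 120 116 116 118  96 119]
 [114  96 116 120 118 108 119  28  22 117  91  80 117 118 119 111 115]
 [113  70 113 120 119 118 119  29  45 111  38  18 118  38 119 112 117]
 [113 113 110  47 121 121 121 110 115 113  33  56  51  91 119  84 122]
 [110 113 114 119  94  85 121 119 115 117  71 113  18  34 119 110 113]
 [112 114 114 120 115 119  52 112 119 117 116 121 101  19 116 115 112]
 [107 117 114 116 120 121 119 117  45 121 118 117 118 124 122 120 118]]
[205 150   8  22 113] [207.53982301 160.92920354] [0.62031406 0.24809163 0.1       ]
[231 171   7   7  42] [234.0952381  173.88095238] [0.5909618  0.19077148 0.1       ]
[251 181  23  22 386] [262.29274611 191.91709845] [0.550976   0.13068213 0.1       ]
[225 187   8   8  42] [228.76190476 190.66666667] [0.55492914 0.20188309 0.1       ]
[284 190  22  23 388] [294.20618557 201.02319588] [0.53034033 0.0633851  0.1       ]
[316 199  23  23 393] [327.08905852 210.77862595] [ 0.50842768 -0.00545878  0.1       ]
[216 208 156  48 295] [292.84067797 231.84745763] [0.46530957 0.06699403 0.1       ]
[349 209  22  23 386] [359.28238342 220.49222798] [ 0.48673744 -0.07248948  0.1       ]
[294 252  41   8 181] [309.33701657 256.7679558 ] [0.41289277 0.03335084 0.1       ]
```

View pics/topcrop.png

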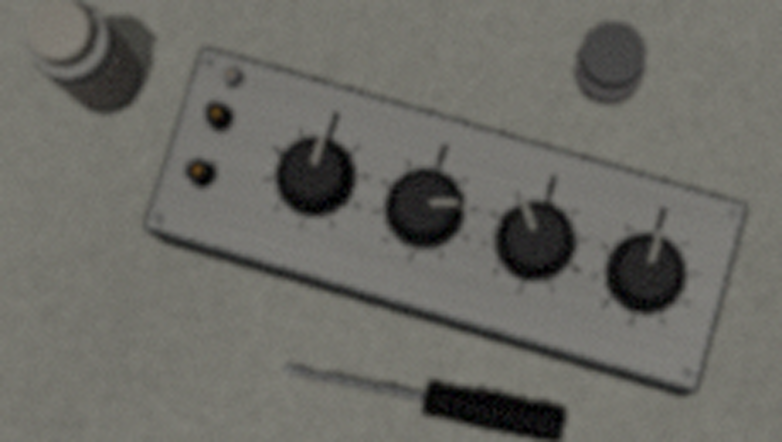

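```bash
python3 -m inch '[[3,-3,0,0,0,0,255],[3,-3,0,0,0,0,255],[3,-3,0,0,0,0,255],[3,-3,0,0,0,0,255],[3,-3,0,0,0,0,255],[3,-3,0,0,0,0,255],[3,-3,0,0,0,0,255],[3,-3,0,0,0,0,255]]' 20; python3 -m inch '[[3,-3,0,0,0,0,255],[3,-3,0,0,0,0,255],[3,-3,0,0,0,0,255],[3,-3,0,0,0,0,255],[3,-3,0,0,0,0,255],[3,-3,0,0,0,0,255],[3,-3,0,0,0,0,255],[1,-1,0,0,0,0,255]]'
```

```text
t: 0.9
tool_pos: [0.3934, -0.2646, 0.231]
tcp_rot: [-3.064, -0.694, 0.001]
contact_force: [0.5, 0.5, 0.3]
width: -0.0
t: 1.7
tool_pos: [0.4973, 0.0323, 0.2313]
tcp_rot: [-3.06, -0.704, -0.001]
contact_force: [-0.2, 1.6, 1.1]
width: -0.0002
```

```bash
python3 -m inch '[[0,0,-0.5,0,0,0.125,255],[0,0,-0.5,0,0,0.125,255],[0,0,-0.5,0,0,0.125,255],[0,0,-0.5,0,0,0.125,255],[0,0,0,0,0,0.125,255],[0,0,0,0,0,0.125,255],[0,0,0,0,0,0,255]]'; python3 - <<'E'
from h import *
st=observe(); print(st["tool_pos"],st["tcp_rot"],st["joint_positions"])
cv2.imwrite("pics/w1.png", optics.get_image("wrist"))
E
```

```text
t: 2.4
tool_pos: [0.4967, 0.0269, 0.251]
tcp_rot: [3.105, -0.476, -0.001]
contact_force: [0.1, 0.9, -0.1]
width: 0.0
[0.49666812 0.02687781 0.25098421] [ 3.10506719e+00 -4.76432760e-01 -9.77262831e-04] [ 0.54690302  0.01200837 -0.65326513  1.76990357  0.00748099  1.36280793
 -1.98317275]
```

View pics/w1.png

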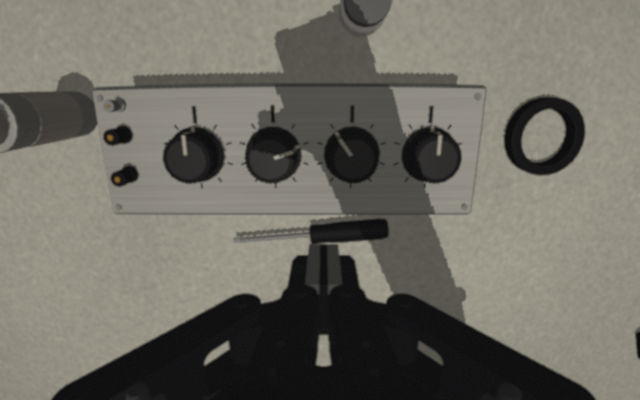

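```bash
cat > loc.py <<'E'
from h import *
def boxpose(n,corners,st=None):
    # corners order: (+x,+y),(+x,-y),(-x,-y),(-x,+y)
    P=ray(n,corners,0.08,st)
    o=P.mean(0); yb=(P[0]+P[3]-P[1]-P[2])[:2]; xb=(P[0]+P[1]-P[2]-P[3])[:2]
    L=np.linalg.norm(yb)/2; W=np.linalg.norm(xb)/2
    a1=np.arctan2(-yb[0],yb[1]); a2=np.arctan2(xb[1],xb[0])
    return o,a1,a2,L,W
E
python3 - <<'E'
from loc import *
st={"tool_pos":np.array([0.49666812,0.02687781,0.25098421]),"tcp_rot":np.array([3.10506719,-0.476432760,-9.77262831e-04])}
im=cv2.imread("pics/w1.png")
g=cv2.cvtColor(im,cv2.COLOR_BGR2GRAY)
print("wrist",boxpose("wrist",[(95,88),(486,87),(471,213),(116,213)],st))
# top: crop corners /3.4 + offset
tc=np.array([(205,47),(747,205),(695,392),(147,228)])/3.4+[170,140]
o,a1,a2,L,W=boxpose("top",tc);print("top",o,a1,a2,L,W)
o,a1,a2,L,W=boxpose("wrist",[(95,88),(486,87),(471,213),(116,213)],st)
a=a1;xb=np.array([np.cos(a),np.sin(a),0]);yb=np.array([-np.sin(a),np.cos(a),0])
th=np.linspace(0,2*np.pi,40)
for y in (.085,.013,-.059,-.131):
    c=o+yb*y; print(y,c)
    for r,z,col in((.022,.11,(0,255,0)),(.026,.083,(0,0,255))):
        pts=c+np.outer(np.cos(th),xb)*r+np.outer(np.sin(th),yb)*r; pts[:,2]=z
        cv2.polylines(im,[proj("wrist",pts,st).round().astype(int)],True,col,1)
    q=np.array([c+xb*.03,c+xb*.045])
    cv2.polylines(im,[proj("wrist",q,st).round().astype(int)],True,(255,0,0),1)
cv2.imwrite("pics/ov1.png",cv2.resize(im[60:260,80:500],None,fx=1.9,fy=1.9))
E
```

```text
wrist (array([0.52856914, 0.04905438, 0.08      ]), np.float64(-0.3067003183233143), np.float64(-0.30494018742442425), np.float64(0.3577284417113287), np.float64(0.1213860645264426))
top [0.52713757 0.04900425 0.08      ] -0.3068505462394628 -0.30204942512160815 0.35991863626340254 0.1223434300175639
0.085 [0.55423188 0.13008785 0.08      ]
0.013 [0.53249403 0.06144773 0.08      ]
-0.059 [ 0.51075618 -0.00719239  0.08      ]
-0.131 [ 0.48901833 -0.07583251  0.08      ]
```

View pics/ov1.png

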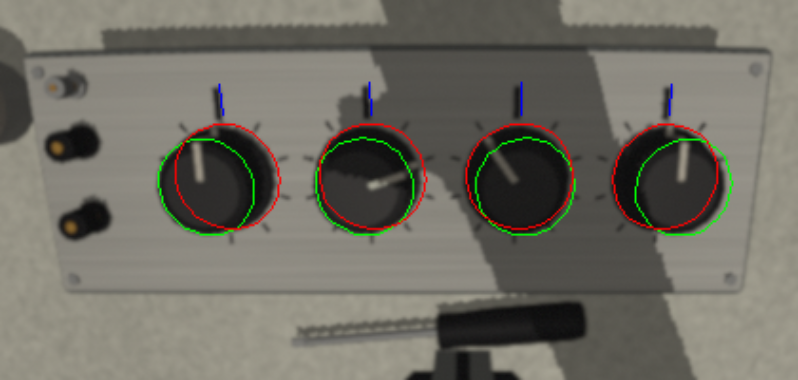

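```bash
python3 - <<'E'
from loc import *
st={"tool_pos":np.array([0.49666812,0.02687781,0.25098421]),"tcp_rot":np.array([3.10506719,-0.476432760,-9.77262831e-04])}
for n,p in (("1",[(201,180),(197,147)]),("2",[(372,186),(412,170)]),("3",[(516,181),(488,142)]),("4",[(681,180),(685,147)])):
    P=ray("wrist",np.array(p)/1.9+[80,60],.11,st); d=P[1]-P[0]
    print(n,P[0],np.linalg.norm(d), "cw deg",-np.degrees(np.arctan2(d[1],d[0])+.306))
c=np.array([.5279,.0490]);a=-.306;xb=np.array([np.cos(a),np.sin(a)]);yb=np.array([-xb[1],xb[0]])
for y in(.013,-.059): print(c+yb*y, "finger -x55:",c+yb*y-xb*.055)
print(xb,yb)
E
```

```text
1 [0.55798025 0.130715   0.11      ] 0.014852038217081557 cw deg -0.5415887063961237
2 [0.53169766 0.05775166 0.11      ] 0.01948093292786403 cw deg 68.38112815304993
3 [ 0.51440394 -0.00442757  0.11      ] 0.021481145767744465 cw deg -36.31861050494522
4 [ 0.49267471 -0.07565532  0.11      ] 0.014813995704598059 cw deg 1.5212884669574118
[0.53181621 0.0613961 ] finger -x55: [0.47937117 0.07796468]
[ 0.51012643 -0.00725922] finger -x55: [0.45768139 0.00930935]
[ 0.95354618 -0.30124687] [0.30124687 0.95354618]
```

```bash
python3 -m inch '[[-1.1,1.75,0,0,0,0,255],[-1.1,1.75,0,0,0,0,255],[0,0,3,0,0,0,255],[0,0,3,0,0,0,255],[0,0,3,0,0,0,255],[0,0,3,0,0,0,255],[0,0,2,0,0,0,255],[0,0,0,0,0,0,255]]'; cat > b.py <<'E'
from loc import *
def rep():
    st=observe();c=np.array([.5279,.0490]);a=-.306
    Rz=np.array([[np.cos(a),np.sin(a)],[-np.sin(a),np.cos(a)]])
    print("t",round(st["t"],2),"box xy mm",(Rz@(st["tool_pos"][:2]-c)*1e3).round(1),"z",round(st["tool_pos"][2]*1e3,1),"Fbox",(Rz@st["contact_force"][:2]).round(1),st["contact_force"][2].round(1),"M",st["moment"].round(2))
    return st
if __name__=="__main__": rep()
E
python3 b.py
```

```text
t: 3.25
tool_pos: [0.4628, 0.0002, 0.1085]
tcp_rot: [-3.106, 0.472, 0.01]
contact_force: [-0.3, -0.6, 0.5]
width: 0.0001
t 3.25 box xy mm [-47.3 -66.1] z 108.5 Fbox [-0.1 -0.7] 0.5 M [-0.    0.    0.02]
```

```bash
python3 -m inch '[[0,0,1.0,0,0,0,255],[0,0,0.4,0,0,0,255],[0,0,0,0,0,0,255]]'; python3 b.py; python3 - <<'E'
from h import *
cv2.imwrite("pics/w2.png", optics.get_image("wrist"))
E
```

```text
t: 3.55
tool_pos: [0.4656, 0.0, 0.0975]
tcp_rot: [3.105, -0.475, 0.0]
contact_force: [0.1, -0.3, 1.2]
width: -0.0003
t 3.55 box xy mm [-44.6 -65.5] z 97.5 Fbox [ 0.2 -0.2] 1.2 M [ 0.    0.06 -0.01]
```

View pics/w2.png

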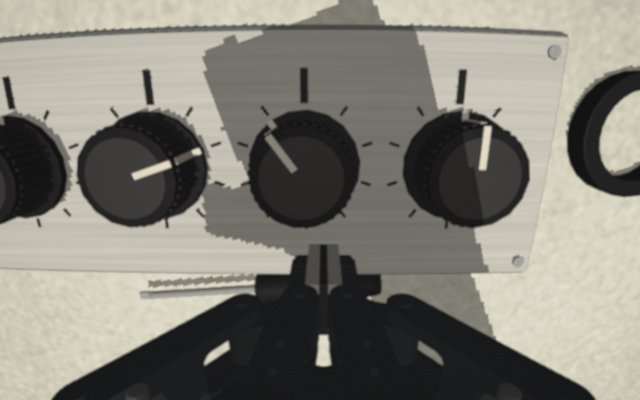

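```bash
python3 -m inch '[[0.5,0,0.1,0,0,0,255],[0.4,0,0.1,0,0,0,255],[0,0,0,0,0,0,255]]'; python3 b.py; python3 -m inch '[[0.1,0,0,0,0,0,255],[0.1,0,0,0,0,0,255],[0,0,0,0,0,0,255]]'; python3 b.py
```

```text
t: 3.9
tool_pos: [0.4749, -0.0029, 0.0955]
tcp_rot: [-3.105, 0.477, -0.001]
contact_force: [0.5, 0.5, 0.4]
width: -0.0002
t 3.9 box xy mm [-34.9 -65.5] z 95.5 Fbox [0.3 0.7] 0.4 M [-0.01  0.04 -0.03]
t: 4.2
tool_pos: [0.4757, -0.0031, 0.0953]
tcp_rot: [3.105, -0.476, -0.001]
contact_force: [-0.6, 0.6, 0.5]
width: -0.0001
t 4.2 box xy mm [-34.  -65.4] z 95.3 Fbox [-0.8  0.4] 0.5 M [ 0.08  0.23 -0.04]
```

```bash
python3 -m inch '[[0.1,0,0,0,0,0,255],[0,0,0,0,0,0,255]]'; python3 b.py;  python3 -m inch '[[0.1,0,0,0,0,0,255],[0,0,0,0,0,0,255]]'; python3 b.py
```

```text
t: 4.4
tool_pos: [0.4759, -0.0032, 0.0952]
tcp_rot: [3.105, -0.476, -0.004]
contact_force: [-5.5, 2.1, 4.3]
width: 0.0002
t 4.4 box xy mm [-33.9 -65.4] z 95.2 Fbox [-5.9  0.4] 4.3 M [ 0.27  1.   -0.  ]
t: 4.6
tool_pos: [0.476, -0.0032, 0.0951]
tcp_rot: [3.105, -0.475, -0.007]
contact_force: [-8.7, 2.3, 6.4]
width: 0.0005
t 4.6 box xy mm [-33.8 -65.4] z 95.1 Fbox [-9.  -0.4] 6.4 M [0.42 1.55 0.04]
```

```bash
python3 -m inch '[[0.05,0,0,0,0,0,255],[0,-0.1,0,0,0,0,255],[0,-0.1,0,0,0,0,255],[0,-0.1,0,0,0,0,255],[0,-0.1,0,0,0,0,255]]'; python3 b.py; python3 -m inch '[[0,-0.15,0,0,0,0,255],[0,-0.15,0,0,0,0,255],[0,-0.15,0,0,0,0,255],[0,0,0,0,0,0,255]]'; python3 b.py;python3 - <<'E'
from h import *
cv2.imwrite("pics/w3.png", optics.get_image("wrist"))
E
```

```text
t: 5.1
tool_pos: [0.4766, -0.0004, 0.0951]
tcp_rot: [3.103, -0.476, -0.01]
contact_force: [-10.8, -0.3, 9.9]
width: -0.0001
t 5.1 box xy mm [-34.  -62.6] z 95.1 Fbox [-10.2  -3.6] 9.9 M [ 0.16  2.21 -0.01]
t: 5.5
tool_pos: [0.4784, 0.0055, 0.0951]
tcp_rot: [3.105, -0.475, -0.009]
contact_force: [-9.1, 3.3, 8.6]
width: -0.0002
t 5.5 box xy mm [-34.1 -56.4] z 95.1 Fbox [-9.6  0.4] 8.6 M [0.67 1.94 0.03]
```

View pics/w3.png

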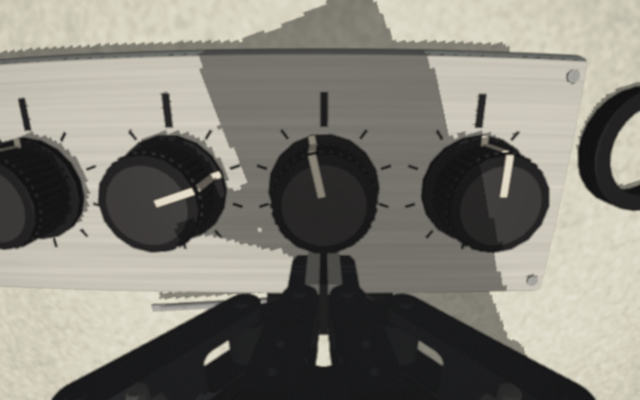

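```bash
python3 -m inch '[[0,-0.15,0,0,0,0,255],[0,-0.15,0,0,0,0,255],[0,-0.15,0,0,0,0,255],[0,-0.05,0,0,0,0,255],[0,0,0,0,0,0,255]]'; python3 b.py; python3 -m inch '[[-0.4,0,0,0,0,0,255],[-0.8,0,0,0,0,0,255],[0,0,0,0,0,0,255]]'; python3 b.py;python3 - <<'E'
from h import *
cv2.imwrite("pics/w4.png", optics.get_image("wrist"))
E
```

```text
t: 6.05
tool_pos: [0.4799, 0.0101, 0.095]
tcp_rot: [3.105, -0.475, -0.009]
contact_force: [-9.0, 2.5, 8.3]
width: 0.0001
t 6.05 box xy mm [-34.1 -51.6] z 95.0 Fbox [-9.3 -0.4] 8.3 M [ 0.58  1.93 -0.06]
t: 6.35
tool_pos: [0.4704, 0.0126, 0.0953]
tcp_rot: [3.105, -0.475, 0.001]
contact_force: [0.5, 0.0, 0.5]
width: -0.0002
t 6.35 box xy mm [-43.8 -52.1] z 95.3 Fbox [0.5 0.2] 0.5 M [ 0.01 -0.01  0.01]
```

View pics/w4.png

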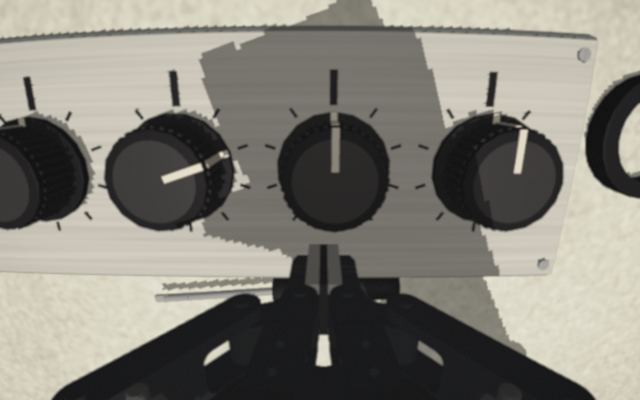

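```bash
python3 -m inch '[[0,-2,0,0,0,0,255],[0,-2,0,0,0,0,255],[0,-2,0,0,0,0,255],[0,-1.2,0,0,0,0,255],[0,0,0,0,0,0,255],[0.5,0,0,0,0,0,255],[0.4,0,0,0,0,0,255],[0,0,0,0,0,0,255]]'; python3 b.py; python3 -m inch '[[0.15,0,0,0,0,0,255],[0.1,0,0,0,0,0,255],[0,0,0,0,0,0,255]]'; python3 b.py
```

```text
t: 7.2
tool_pos: [0.5008, 0.0773, 0.095]
tcp_rot: [3.104, -0.479, -0.003]
contact_force: [-2.2, -0.0, 0.5]
width: 0.0003
t 7.2 box xy mm [-34.4  18.9] z 95.0 Fbox [-2.1 -0.7] 0.5 M [-0.05  0.42 -0.04]
t: 7.5
tool_pos: [0.501, 0.0774, 0.095]
tcp_rot: [3.103, -0.476, -0.008]
contact_force: [-7.8, -0.1, 6.1]
width: -0.0003
t 7.5 box xy mm [-34.2  19. ] z 95.0 Fbox [-7.4 -2.4] 6.1 M [ 0.03  1.77 -0.02]
```

```bash
python3 -m inch '[[0.08,0,0,0,0,0,255],[0,0.1,0,0,0,0,255],[0,0.1,0,0,0,0,255],[0,0.15,0,0,0,0,255],[0,0.15,0,0,0,0,255],[0,0,0,0,0,0,255]]'; python3 b.py; python3 -m inch '[[0,0.15,0,0,0,0,255],[0,0.15,0,0,0,0,255],[0,0.15,0,0,0,0,255],[0,0.15,0,0,0,0,255],[0,0.15,0,0,0,0,255],[0,0.05,0,0,0,0,255],[0,0,0,0,0,0,255]]'; python3 b.py; python3 -m inch '[[-0.4,0,0,0,0,0,255],[-0.8,0,0,0,0,0,255],[0,0,0,0,0,0,255]]'; python3 b.py;python3 - <<'E'
from h import *
cv2.imwrite("pics/w5.png", optics.get_image("wrist"))
E
```

```text
t: 8.1
tool_pos: [0.5, 0.0744, 0.0949]
tcp_rot: [-3.105, 0.474, 0.009]
contact_force: [-7.5, 4.2, 5.7]
width: 0.0
t 8.1 box xy mm [-34.2  15.9] z 94.9 Fbox [-8.4  1.7] 5.7 M [0.88 1.75 0.05]
t: 8.8
tool_pos: [0.4975, 0.0643, 0.0948]
tcp_rot: [3.103, -0.476, -0.009]
contact_force: [-8.1, -0.7, 5.7]
width: -0.0001
t 8.8 box xy mm [-33.6   5.4] z 94.8 Fbox [-7.6 -3.1] 5.7 M [-0.07  1.8   0.01]
t: 9.1
tool_pos: [0.4884, 0.0689, 0.0953]
tcp_rot: [3.105, -0.475, 0.001]
contact_force: [-0.0, -0.4, 0.7]
width: 0.0002
t 9.1 box xy mm [-43.7   7.1] z 95.3 Fbox [ 0.1 -0.4] 0.7 M [ 0.03 -0.05  0.03]
```

View pics/w5.png

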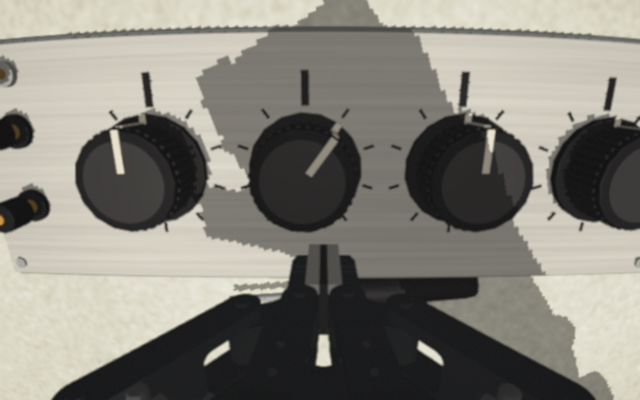

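Dial 2 is now on the tick one click clockwise of zero, so one click remains. The dial 3 pointer still points at zero. I'll repeat the stroke.

```bash
python3 -m inch '[[0,-0.6,0,0,0,0,255],[0,-0.6,0,0,0,0,255],[0,0,0,0,0,0,255],[0.5,0,0,0,0,0,255],[0.4,0,0,0,0,0,255],[0.15,0,0,0,0,0,255],[0.1,0,0,0,0,0,255],[0,0,0,0,0,0,255]]'; python3 b.py
```

```text
t: 9.95
tool_pos: [0.501, 0.0775, 0.0951]
tcp_rot: [3.105, -0.476, -0.01]
contact_force: [-8.3, 2.0, 7.2]
width: -0.0001
t 9.95 box xy mm [-34.2  19.1] z 95.1 Fbox [-8.5 -0.6] 7.2 M [ 0.43  1.78 -0.06]
```

```bash
python3 -m inch '[[0.06,0.05,0,0,0,0,255],[0,0.1,0,0,0,0,255],[0,0.1,0,0,0,0,255],[0,0.15,0,0,0,0,255],[0,0.15,0,0,0,0,255],[0,0,0,0,0,0,255]]'; python3 b.py; python3 -m inch '[[0,0.15,0,0,0,0,255],[0,0.15,0,0,0,0,255],[0,0.15,0,0,0,0,255],[0,0.15,0,0,0,0,255],[0,0.15,0,0,0,0,255],[0,0,0,0,0,0,255]]'; python3 b.py; python3 -m inch '[[-0.4,0,0,0,0,0,255],[-0.8,0,0,0,0,0,255],[0,0,0,0,0,0,255]]'; python3 b.py;python3 - <<'E'
from h import *
cv2.imwrite("pics/w6.png", optics.get_image("wrist"))
E
```

```text
t: 10.55
tool_pos: [0.4996, 0.0731, 0.095]
tcp_rot: [-3.105, 0.474, 0.01]
contact_force: [-8.2, 3.3, 6.6]
width: -0.0003
t 10.55 box xy mm [-34.2  14.5] z 95.0 Fbox [-8.8  0.7] 6.6 M [0.76 1.77 0.03]
t: 11.15
tool_pos: [0.4974, 0.0642, 0.0949]
tcp_rot: [3.104, -0.476, -0.01]
contact_force: [-9.5, 1.5, 7.2]
width: 0.0
t 11.15 box xy mm [-33.6   5.3] z 94.9 Fbox [-9.6 -1.4] 7.2 M [0.18 1.73 0.03]
t: 11.45
tool_pos: [0.488, 0.0679, 0.0952]
tcp_rot: [3.105, -0.475, -0.0]
contact_force: [-0.7, -0.1, 0.2]
width: -0.0001
t 11.45 box xy mm [-43.7   6.1] z 95.2 Fbox [-0.6 -0.2] 0.2 M [ 0.03 -0.02  0.05]
```

View pics/w6.png

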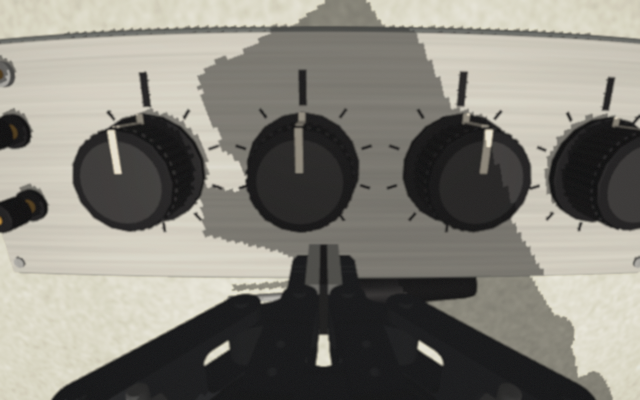

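Dial 2 (299,150) now points at its zero mark (302,87), and dials 1 and 3 do too. I'll lift clear and check all four.

```bash
python3 -m inch '[[0,0,-3,0,0,0,255],[0,0,-4,0,0,0,255],[0,0,-4,0,0,0,255],[0,2,-3,0,0,0,255],[-2,0,0,0,0,0,255],[0,0,0,0,0,0,255]]'; python3 - <<'E'
from b import *
st=rep(); np.savez("st.npz",p=st["tool_pos"],r=st["tcp_rot"])
im=optics.get_image("wrist"); cv2.imwrite("pics/w7.png", im)
t=optics.get_image("top"); cv2.imwrite("pics/top2.png",cv2.resize(t[120:290,170:450],None,fx=2.8,fy=2.8,interpolation=cv2.INTER_CUBIC))
o=cv2.imread("pics/top0.png"); 
d=cv2.absdiff(o,t).max(2)[130:290,170:460]; print((d>40).sum())
c=np.array([.5279,.0490]);a=-.306;xb=np.array([np.cos(a),np.sin(a)]);yb=np.array([-xb[1],xb[0]])
g=cv2.cvtColor(im,cv2.COLOR_BGR2GRAY)
v,u=np.mgrid[0:400,0:640]; P=ray("wrist",np.c_[u.ravel(),v.ravel()],.11,st)[:,:2].reshape(400,640,2)
for y in(.085,.013,-.059,-.131):
    q=P-(c+yb*y); m=np.linalg.norm(q,axis=2)<.017
    loc=g*m; th=cv2.blur(g,(3,3))
    k=m&(g>np.median(g[m])+35)
    vx,vy,x0,y0=cv2.fitLine((q[k]).astype(np.float32),cv2.DIST_L2,0,.01,.01).ravel()
    s=np.sign(vx); print(y,k.sum(),"cw deg",-np.degrees(np.arctan2(vy*s,vx*s)-a), "pt",(q[k].mean(0)@xb*1e3).round(1))
E
```

```text
t: 12.1
tool_pos: [0.4632, 0.0548, 0.2365]
tcp_rot: [3.104, -0.476, 0.004]
contact_force: [-0.3, 0.0, -0.9]
width: 0.0002
t 12.1 box xy mm [-63.4 -13.9] z 236.5 Fbox [-0.3 -0.1] -0.9 M [-0.    0.02  0.01]
10081
0.085 89 cw deg 0.5252552 pt 10.3
0.013 62 cw deg -0.68265516 pt 11.0
-0.059 67 cw deg -2.0298228 pt 10.7
-0.131 87 cw deg 0.026869962 pt 10.5
```

View pics/w7.png

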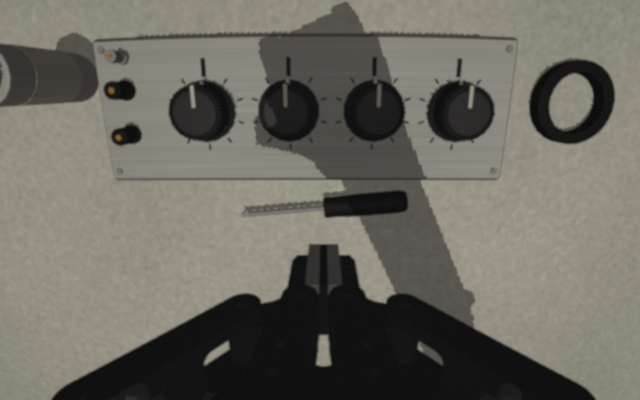

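View pics/top2.png

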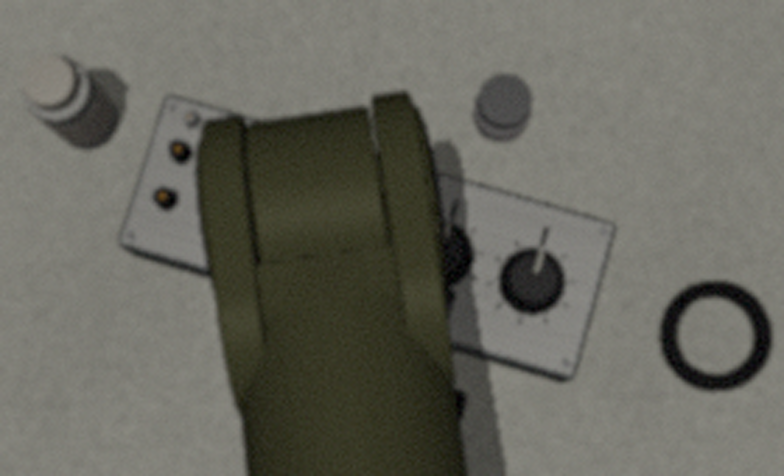

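All four pointers measure within about 2° of zero. The bystanders look undisturbed and the robot is clear of everything.

```bash
python3 -m inch '[[0,0,0,0,0,0,255],[0,0,0,0,0,0,255],[0,0,0,0,0,0,255],[0,0,0,0,0,0,255]]'; python3 -c "
from station import finish_job; print(finish_job())"
```

```text
t: 12.6
tool_pos: [0.4637, 0.0547, 0.2349]
tcp_rot: [-3.105, 0.476, 0.001]
contact_force: [0.5, -0.2, 0.7]
width: -0.0001
the job is handed in; nothing more can be done
None
```

All four dials now stand at zero, and the job was handed in at t ≈ 12.6 s.

- **What I moved:** Two dials were off zero. The one at y = −59 mm was one click counter-clockwise, and the one at y = +13 mm was two clicks clockwise. I rolled each along its rim with the tips of the closed fingers, pressing sideways at about 8–10 N. It took one stroke for the first dial and two for the second. The gripper stayed shut and no knob was gripped.
- **Last checks:** In the last wrist picture the pointers, from y = +85 to −131 mm, read +0.5°, −0.7°, −2.0° and 0.0° from zero. That is within measurement error, as detents are 36° apart. The arm was about 155 mm above the panel with nothing pressing on it.
- **Bystanders:** The can, jar, screwdriver and tape looked undisturbed. I judged this by eye: the before/after difference of the top pictures was useless because the arm blocked the second one.

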